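# Index the clamp lever onto the watch-case vice

### The job

Fit the loose clamp lever onto the splined spindle of the blue watch-case vice, hub flat side down and fully home on its shoulder, on a spline position that leaves the arm pointing within about 40 degrees of the green dot (the splines repeat every 60). Feel for the splines with light pressure rather than forcing it. Then, without lifting it off, swing the lever clockwise (seen from above) past the white tick until its arm points at the red dot, let go, and leave the other things on the mat where they are.

Things in the scene. Friction and masses are not known exactly. Their poses are not given: they have to be found in the camera images.
- lever: Loose aluminium clamp lever, 0.22 kg, starts flat on the mat, right way up. Origin: centre of the hub's underside, on the bore axis; x along the arm, z up. Hub: block 44 (x) x 40 (y) x 24 mm high; grip its flat +-y sides. Vertical through bore 28 mm wide with six inward teeth, 4.5 mm wide, tips 9 mm from the axis, at 30, 90, 150.. degrees from the arm.
- lever_pointer (a point): Point under the middle of the lever's arm, 50 mm from the bore axis along the arm (lever x), level with the hub's underside. The arm is 14 mm wide, 10 to 20 mm above the underside; the red knob at its end (22 mm across, 8 to 24 mm above the underside) is at x = 85 mm.
- vice: Heavy blue case vice fixed to the bench. Origin: on its underside, straight below the spindle axis; z up. Base spans x -60 to 165, y -60 to 60 mm, top 30 mm above the underside. Jaws with a watch case between them at x = 86 to 158 mm, 43 mm high. The upright splined spindle turns against a steady friction of 0.12 N m and stays where left.
- spindle_seat (a point): On the spindle axis, top of the shoulder (16 mm radius), 38 mm above the vice's underside: the lever's origin is here when home. Axes as the vice's. Six brass ribs, 3.5 mm wide, reach 13 mm from the axis and 16 mm up from here (repeat every 60 degrees) on a core of 7.5 mm radius. How they are turned at the start is not measured and varies.
- spindle_tip (a point): Top of the spindle, on its axis, 28 mm above the seat. A cone (3 mm radius on top) widens over 6 mm to a plain pilot of 7.5 mm radius that goes down to the ribs, 12 mm below this point. The bore slips over the pilot at any angle and stops on the ribs, 16 mm above home; it goes on only with its teeth within about 5 degrees of the gaps between ribs.
- open_dot (a point): Green dot (12 mm across) on the vice's top, 50 mm from the spindle axis, at 150 degrees from the vice's x axis (anticlockwise from above), 7 mm below the seat.
- closed_dot (a point): Red dot (12 mm across) on the vice's top, 50 mm from the spindle axis, at 80 degrees from the vice's x axis, i.e. 70 degrees clockwise from the green dot, 7 mm below the seat.
- swing_tick (a point): Small white tick on the vice's top just before the red dot, 50 mm from the spindle axis, at 95 degrees from the vice's x axis (15 degrees short of red when swinging clockwise from green); the arm passes over it.
- parts_box: Bystander: loose mauve open box 100 x 75 x 30 mm with an amber foam pad and a watch movement in it; origin at the centre of its underside.
- loupe: Bystander: loose black eye loupe, a cup 34 mm across and 32 mm high; origin at the centre of its underside.
- spring_case: Bystander: loose white flat case 85 x 55 x 18 mm; origin at the centre of its underside.
Not all that is in view belongs to the job. What is shaped like the lever but pink is not meant.

How it is judged:
On the way, in this order (a step that is already met when the one before it is completed fails the run):
1. the lever is fully home on the spindle (within 3 mm of the shoulder) with its arm within about 42 degrees of the green dot (its pointer within 36 mm of it) (z of lever in the frame of spindle_seat between -0.003 and 0.003 m and horizontal distance between lever and spindle_seat below 0.003 m and angle between lever's own z axis and vertical below 0.08 rad and horizontal distance between lever_pointer and open_dot below 0.036 m), for 0.2 s.
2. still on the spindle (within 5 mm of home), the arm swings over the white tick from the green side (pointer within 6 mm of it) (z of lever in the frame of spindle_seat below 0.005 m and horizontal distance between lever and spindle_seat below 0.004 m and horizontal distance between lever_pointer and swing_tick below 0.006 m), for 0.02 s.
At the end, for the whole second after the job is handed in: The lever is at rest and released, fully home on the spindle (origin within 3 mm of the seat in height and sideways, upright within 0.08 rad), with its pointer within 9 mm (about 10 degrees of arm) of the red dot seen from above (z of lever in the frame of spindle_seat between -0.003 and 0.003 m and horizontal distance between lever and spindle_seat below 0.003 m and angle between lever's own z axis and vertical below 0.08 rad and horizontal distance between lever_pointer and closed_dot below 0.009 m and linear speed of lever below 0.01 m/s and angular speed of lever below 0.1 rad/s); the robot touches nothing.
It fails at once if the lever is forced: more than 50 N of contact, all contacts summed, between it and the vice or its spindle (contact force between lever and vice above 50 N).
It fails at once if the mauve parts box is moved more than 25 mm (distance of parts_box from where it was at the start of the episode above 0.025 m).
It fails at once if the loupe is moved more than 25 mm (distance of loupe from where it was at the start of the episode above 0.025 m).
It fails at once if the white case is moved more than 25 mm (distance of spring_case from where it was at the start of the episode above 0.025 m).
It also fails if it takes over 64 s, if anything falls off the work surface, if the arm or the gripper's body presses on something with over 40 N, if the wrist force passes 120 N, or if a joint passes its speed limit or range.

### The arm

A 7-joint arm with a two-finger parallel gripper is mounted at the origin on the work surface. World frame = base frame: x ahead of the robot, y to its left, z up, the work surface at z = 0. Lengths are in m, angles in rad, forces in N, time in s.
With the tool pointing down it reaches from about 0.4 to 0.85 m from the base axis. Payload 4.5 kg.
Tool frame: the origin (TCP) lies midway between the tips of the shut fingers; the grasp point (between the pads) lies 19 mm behind it; z points along the fingers, y is the line along which they close (so a half turn about z gives the same grasp; the last joint's range is limited). The gripper opens to 88 mm and grips with 3 to 60 N. Pads are 18 mm wide; open, the fingers measure 123 mm over their backs; the gripper's body (75 mm by 187 mm) begins 45 mm behind the grasp point.
Start: joints at [1.237, 0.689, -0.195, 1.565, 0.157, 0.902, -0.215], TCP at [0.225, -0.583, 0.21] pointing down, gripper open.
Joint ranges: [-3.01, 3.01], [-0.46, 2.08], [-1.47, 1.51], [0.13, 2.56], [-1, 4.14], [0.04, 2.09], [-2.66, 2.66]. Speed limits (rad/s): [2.57, 2.57, 3.14, 3.14, 3.14, 3.14, 3.14].

### API

Orientations are given as a unit quaternion [x, y, z, w].
In Python, from plant import r, eyes, finish_job gives the robot as it stands. The module is installed in compiled form; this text tells all that it offers.
- The arm moves only by the tool move_arm, never from a script. Its argument "motion" is a list of rows, each a list of 7 numbers: the shift along the tool's x, y, z in mm, then the turn, a rotation vector about the tool's x, y, z in degrees, then the closure, from 0 (fully open) to 1 (shut). A call has 1 to 5 rows; each row is the pose to reach, as a shift and turn from the pose commanded when the call began, along the tool's axes at that moment; what a row does not reach only later rows make up. A row lasts 1/8 s, in which the tool goes at most 62.5 mm and 10.7 degrees, less where a joint would pass 70% of its speed; a pose out of reach is approached as far as the arm can. A call with a gripper value outside its range is refused whole. The fingers move at their own pace and stop on an object; "newtons" is the grip in N (left out, the last holds). Time passes only in rows, so rows that repeat a pose let the fingers close. It gives the time, the measured TCP pose, the force, the opening and the grip force at its end, in the units of the state.
- r.get_state(): the state, without advancing time (a new reading comes with each control period).
- eyes.snapshot(name): name is "scene" or "side" or "wrist"; returns a dict with "frame" (400x640x3 uint8, red, green, blue), "z_map" (400x640 float32, m along the optical axis (not along the pixel's ray), 0 where there is no reading), "intrinsics" (3x3 intrinsics, pixels), "world_to_cam" (4x4, takes a point from world to camera coordinates). Camera axes: x right, y down, z forward; pixel columns grow to the right and rows downward; lengths in m; the calibration is good to about 2 mm. A picture is of the moment at which its call begins.
- finish_job(): hands the job in; it is judged then, once.
The state is a dict: "clock": time; "q": joint angles; "qd": joint speeds; "joint_torque": joint torques, N m; "tool_pos": TCP position; "eef_rot": TCP orientation; "contact_force": force on the tool from outside, world axes, zero at the start; "moment": the same for the moment, N m; "opening": opening from 0.0 (shut) to 1.0 (fully open); "finger_force": force on a finger pad.
Only numpy, scipy, OpenCV 4.12 (cv2) and the standard library are available. Lean on these libraries where they do the work, as an engineer would, in place of code of your own. Each camera call takes 0.05 s, during which the arm holds its last target. There are 200 camera calls.

## Working session

There is one attempt and no reset: what is moved stays moved. The work goes in short steps, Python scripts to look and compute and a tool call to move; the robot and the scene stay as the last step left them, time stands still between calls to the robot, and variables do not carry over. Pictures are saved under pics/ and viewed, at most 12 in all, crops included, and the job is handed in when it is done.

Besides the shell and the picture viewer there is one more tool, called after "Request:" by a JSON object that holds its "method" and its "body". move_arm: Moves the arm, as the interface text tells. Its arguments: {"type":"object","properties":{"motion":{"type":"array","items":{"type":"array","items":{"type":"number"}}},"newtons":{"type":"number"}},"required":["motion"]}

```bash
mkdir -p pics; cat > h.py <<'E'
import numpy as np, cv2
from scipy.spatial.transform import Rotation as R
from plant import r, eyes, finish_job
def snap(n):
    s=eyes.snapshot(n); return s
def save(s,f,crop=None,k=1):
    im=s["frame"][:,:,::-1]
    if crop: a,b,c,d=crop; im=im[b:d,a:c]
    cv2.imwrite("pics/"+f,cv2.resize(im,None,fx=k,fy=k,interpolation=cv2.INTER_CUBIC))
def onplane(s,uv,z):
    uv=np.atleast_2d(uv).astype(float); K=s["intrinsics"];T=np.linalg.inv(s["world_to_cam"])
    d=np.c_[uv,np.ones(len(uv))]@np.linalg.inv(K).T@T[:3,:3].T; o=T[:3,3]
    return o+d*((z-o[2])/d[:,2])[:,None]
def cloud(s):
    z=s["z_map"];v,u=np.mgrid[:z.shape[0],:z.shape[1]];K=s["intrinsics"];T=np.linalg.inv(s["world_to_cam"])
    p=np.stack([(u-K[0,2])/K[0,0]*z,(v-K[1,2])/K[1,1]*z,z],-1)
    return p@T[:3,:3].T+T[:3,3]
def totool(p): # world point -> tool mm
    st=r.get_state(); return R.from_quat(st["eef_rot"]).inv().apply(np.asarray(p)-st["tool_pos"])*1000
E
python3 - <<'E'
from h import *
st=r.get_state();print({k:np.round(v,3) for k,v in st.items()})
a=snap("scene");b=snap("side")
for n,s in(("scene",a),("side",b)):np.savez(n+"0.npz",**s)
im=np.vstack([a["frame"],b["frame"]])[:,:,::-1]
cv2.imwrite("pics/a.png",cv2.resize(im,(480,600),interpolation=cv2.INTER_AREA))
save(a,"scene.png",k=1.25)
E
```

```text
{'clock': np.float64(0.0), 'q': array([ 1.237,  0.69 , -0.195,  1.566,  0.157,  0.902, -0.215]), 'qd': array([-0.   , -0.   ,  0.001,  0.001,  0.   , -0.001,  0.   ]), 'joint_torque': array([ 0.0000e+00, -5.2756e+01, -1.2670e+00, -1.5343e+01, -5.3000e-02,
        7.0000e-03,  0.0000e+00]), 'tool_pos': array([ 0.224, -0.583,  0.209]), 'eef_rot': array([ 0.983,  0.183, -0.   , -0.001]), 'contact_force': array([-0.468, -0.4  ,  0.255]), 'moment': array([ 0.022,  0.032, -0.02 ]), 'finger_force': np.float64(0.0), 'opening': np.float64(1.003)}
```

View pics/scene.png

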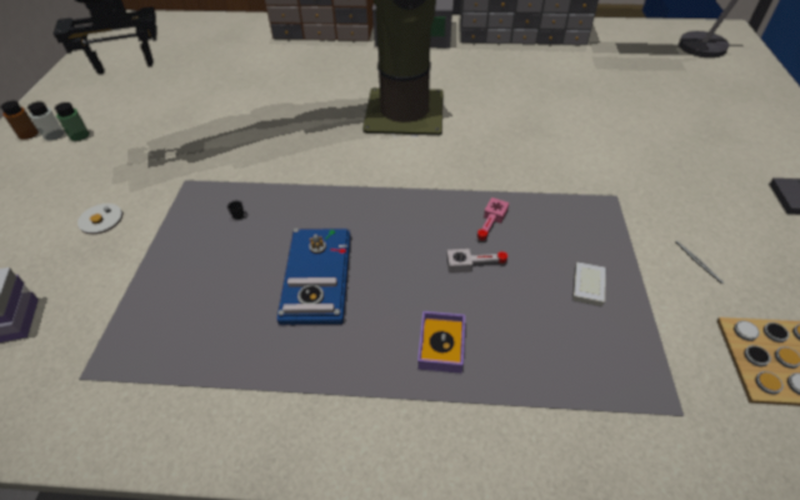

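View pics/a.png

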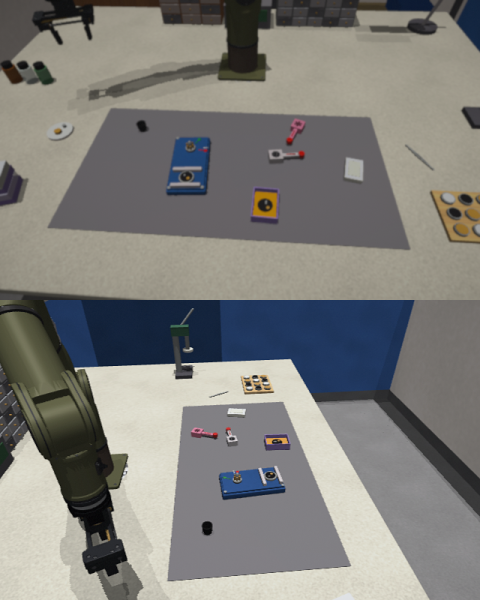

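The scene view shows two lever shapes. The silver-grey one has its hub at (460,260) and its red knob at (503,257) in the 800-px picture. The pink one has its hub at (497,207) and its knob at (482,234). The silver one fits "aluminium", and the task excludes the pink one. The blue vice has its spindle at about (317,243).

```bash
python3 - <<'E'
from h import *
a=dict(np.load("scene0.npz"));b=dict(np.load("side0.npz"))
c1=a["frame"][165:215,350:415];c2=a["frame"][175:265,215:290]
f=lambda c,w,h:cv2.resize(c,(w,h),interpolation=cv2.INTER_CUBIC)
cv2.imwrite("pics/crop1.png",np.hstack([f(c1,400,308),f(c2,257,308)])[:,:,::-1])
for n,s in(("scene",a),("side",b)):
    P=cloud(s); hsv=cv2.cvtColor(s["frame"],cv2.COLOR_RGB2HSV);H,S,V=[hsv[...,i].astype(int) for i in range(3)]
    w=P
    onmat=(w[...,0]>.2)&(w[...,0]<1.0)&(abs(w[...,1])<.6)&(w[...,2]>-.02)&(w[...,2]<.12)
    T=np.linalg.inv(s["world_to_cam"]);print(n,"cam",T[:3,3].round(3),s["intrinsics"][0,0].round(1))
    for k,m in dict(red=((H<6)|(H>174))&(S>170)&(V>90),grey=(S<40)&(V>110),green=(abs(H-65)<18)&(S>100),blue=(abs(H-110)<12)&(S>140)).items():
        N,L,st,ce=cv2.connectedComponentsWithStats((m&onmat).astype(np.uint8))
        for i in range(1,N):
            if st[i,4]>=6:
                q=w[L==i];print(k,ce[i].round(1),st[i,4],np.median(q,0).round(3),"zmax",np.percentile(q[:,2],95).round(3))
E
```

```text
scene cam [1.227 0.091 0.808] 422.3
red [385.8 186.5] 35 [0.471 0.192 0.027] zmax 0.03
red [273.3 200.4] 7 [ 0.542 -0.088  0.035] zmax 0.037
red [401.8 204.5] 35 [0.531 0.228 0.028] zmax 0.03
grey [135.9 123.6] 48 [ 0.218 -0.573  0.001] zmax 0.003
grey [305.6 305. ] 71918 [0.873 0.006 0.001] zmax 0.003
grey [ 94.  174.2] 18 [ 0.452 -0.599  0.009] zmax 0.011
grey [236.3 183.1] 9 [ 0.488 -0.192  0.034] zmax 0.037
grey [373.1 204.8] 264 [0.533 0.158 0.026] zmax 0.03
grey [472.1 224.9] 721 [0.58  0.391 0.022] zmax 0.024
grey [249.8 224.2] 174 [ 0.629 -0.127  0.046] zmax 0.049
grey [245.7 244.9] 210 [ 0.689 -0.127  0.046] zmax 0.048
grey [269.  248.7] 7 [ 0.687 -0.075  0.036] zmax 0.037
grey [353.5 249. ] 6 [0.653 0.113 0.004] zmax 0.005
green [265.2 185.3] 10 [ 0.492 -0.116  0.035] zmax 0.037
blue [253.2 218.8] 2250 [ 0.589 -0.126  0.033] zmax 0.036
side cam [ 0.461 -1.06   0.841] 452.7
red [304.  171.2] 13 [0.526 0.225 0.028] zmax 0.03
red [286.6 178.6] 21 [0.467 0.188 0.026] zmax 0.028
red [316.  228.5] 6 [ 0.539 -0.088  0.035] zmax 0.039
grey [347.4 279.9] 76534 [ 0.607 -0.294  0.002] zmax 0.006
grey [315.9 231.1] 8 [ 0.535 -0.139  0.067] zmax 0.07
grey [316.  240.2] 26 [ 0.535 -0.145  0.042] zmax 0.045
grey [299.7 255.1] 9 [ 0.488 -0.189  0.033] zmax 0.035
grey [176.1 365.2] 18 [ 0.21  -0.468  0.   ] zmax 0.003
grey [174.8 375.2] 18 [ 0.212 -0.492  0.001] zmax 0.002
green [298.9 236.2] 12 [ 0.49  -0.117  0.035] zmax 0.037
blue [357.2 226.1] 73 [ 0.655 -0.086  0.034] zmax 0.035
blue [330.4 246.9] 2109 [ 0.571 -0.17   0.032] zmax 0.036
```

View pics/crop1.png

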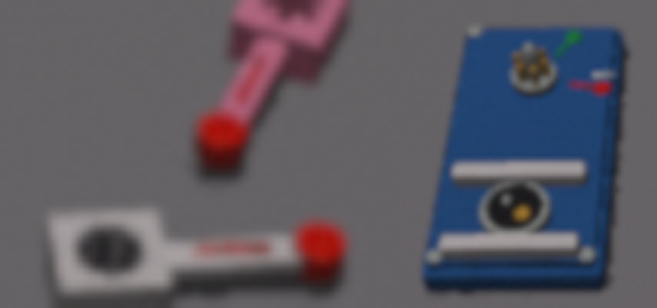

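Request:
{"method": "move_arm", "body": {"motion": [[50,-37,0,0,0,-8,0],[100,-75,0,0,0,-16,0],[150,-112,0,0,0,-24,0],[200,-150,0,0,0,-32,0],[250,-187,0,0,0,-40,0]]}}

```text
clock: 0.72
tool_pos: [0.3914, -0.317, 0.2098]
eef_rot: [0.86, 0.51, -0.0, -0.0]
contact_force: [0.3, -0.8, -0.1]
opening: 0.998
finger_force: 0.0
```

```bash
python3 - <<'E'
from h import *
st=r.get_state();print(st["tool_pos"],st["eef_rot"],np.degrees(st["q"]).round(),totool([.49,-.14,.21]).round())
E
```

```text
[ 0.39142247 -0.31703867  0.20982248] [ 8.60188898e-01  5.09975545e-01 -3.65194483e-05 -5.24265977e-05] [ 48.  31. -22. 110.  17.  42. -12.] [203.   2.  -0.]
```

Request:
{"method": "move_arm", "body": {"motion": [[50,0,0,0,0,-8,0],[100,0,0,0,0,-16,0],[150,0,0,0,0,-24,0],[200,0,0,0,0,-30,0],[200,0,0,0,0,-30,0]]}}

```text
clock: 1.35
tool_pos: [0.4896, -0.139, 0.2101]
eef_rot: [0.698, 0.717, 0.002, -0.0]
contact_force: [-1.3, -0.9, -0.2]
opening: 0.999
finger_force: 0.0
```

```bash
python3 - <<'E'
from h import *
st=r.get_state();print(st["tool_pos"],st["eef_rot"],np.degrees(st["q"]).round(),totool([.533,.13,.21]).round())
w=snap("wrist");np.savez("w1.npz",**w);save(w,"w1.png",k=1.25)
T=np.linalg.inv(w["world_to_cam"]);print(T.round(3),w["intrinsics"])
E
```

```text
[ 0.48958716 -0.13897642  0.2100688 ] [ 6.97501812e-01  7.16580786e-01  1.75988138e-03 -3.19910982e-04] [ 29.  33. -29. 109.  22.  44. -11.] [268.  51.   1.]
[[ 1.     0.024  0.009  0.487]
 [ 0.026 -0.961 -0.274 -0.069]
 [ 0.002  0.274 -0.962  0.384]
 [ 0.     0.     0.     1.   ]] [[337.68092204   0.         321.22096358]
 [  0.         337.68092204 203.0127499 ]
 [  0.           0.           1.        ]]
```

View pics/w1.png

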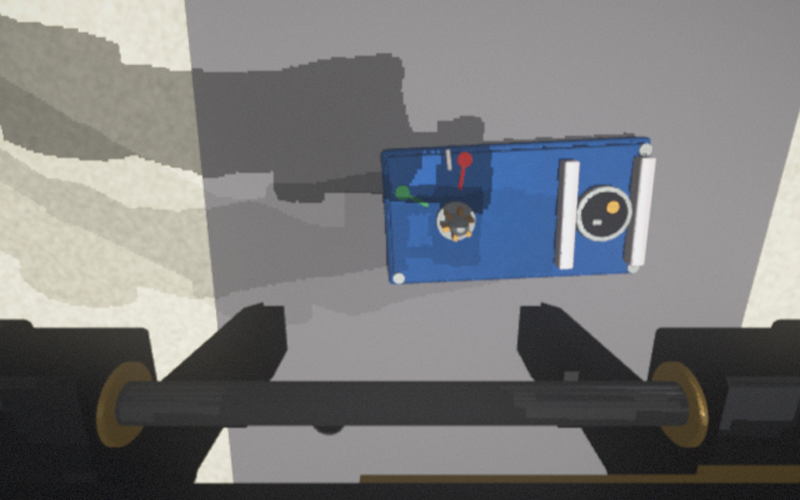

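The wrist view shows the vice with its spindle at about (456,220), the green dot at (403,192), the red dot at (465,160) and the white tick at (448,160). The ribs are only faintly visible. Next I'll work out positions across the views.

```bash
cat >> h.py <<'E'
def tri(obs): # [(s,uv)]
    A=np.zeros((3,3));b=np.zeros(3);L=[]
    for s,uv in obs:
        T=np.linalg.inv(s["world_to_cam"]);o=T[:3,3];d=T[:3,:3]@np.linalg.inv(s["intrinsics"])@[uv[0],uv[1],1];d/=np.linalg.norm(d)
        M=np.eye(3)-np.outer(d,d);A+=M;b+=M@o;L.append((o,d))
    x=np.linalg.solve(A,b);return x,[np.linalg.norm(np.cross(x-o,d)) for o,d in L]
def blobs(s,k,roi,amin=6):
    hsv=cv2.cvtColor(s["frame"],cv2.COLOR_RGB2HSV);H,S,V=[hsv[...,i].astype(int) for i in range(3)]
    m=dict(red=((H<6)|(H>174))&(S>150)&(V>70),green=(abs(H-65)<20)&(S>90),blue=(abs(H-110)<12)&(S>140),grey=(S<40)&(V>110))[k].astype(np.uint8)
    z=np.zeros_like(m);a,b,c,d=roi;z[b:d,a:c]=m[b:d,a:c];return z
def dot(m): # centre of thickest part
    D=cv2.distanceTransform(m,cv2.DIST_L2,5);q=D>=D.max()*.6;v,u=np.nonzero(q);w=D[q]**2;return np.array([(u*w).sum(),(v*w).sum()])/w.sum(),D.max()
E
python3 - <<'E'
from h import *
w=dict(np.load("w1.npz"));a=dict(np.load("scene0.npz"));b=dict(np.load("side0.npz"))
P=cloud(w)
R_={}
for k in("red","green"):
    uv,d=dot(blobs(w,k,(290,100,420,220)))
    for z in(.031,.035): print(k,uv.round(1),d,onplane(w,uv,z).round(4))
    print("depth",P[int(uv[1]),int(uv[0])].round(4)); R_[k]=uv
us,_=dot(blobs(a,"red",(262,190,290,212)));ug,_=dot(blobs(a,"green",(250,175,285,195)))
vs,_=dot(blobs(b,"red",(300,215,330,240)));vg,_=dot(blobs(b,"green",(285,225,315,250)))
print(us,ug,vs,vg)
print("tri red",tri([(w,R_["red"]),(a,us),(b,vs)]),"green",tri([(w,R_["green"]),(a,ug),(b,vg)]))
# vice top plane, spindle by depth
blue=blobs(w,"blue",(290,100,540,240))>0
print("vice top z",np.percentile(P[blue][:,2],[10,50,90]).round(4))
for lo,hi in((.038,.048),(.05,.062),(.062,.08)):
    m=(P[...,2]>lo)&(P[...,2]<hi)&(np.hypot(P[...,0]-.535,P[...,1]+.14)<.025);q=P[m]
    print(lo,m.sum(),q.mean(0).round(4),q.min(0).round(4),q.max(0).round(4))
save(w,"sp.png",(330,150,400,205),8)
E
```

```text
red [371.4 127.4] 4.9968996 [[ 0.5395 -0.0878  0.031 ]]
red [371.4 127.4] 4.9968996 [[ 0.5389 -0.0876  0.035 ]]
depth [ 0.5387 -0.0872  0.0339]
green [321.7 153.7] 5.3938 [[ 0.4895 -0.1159  0.031 ]]
green [321.7 153.7] 5.3938 [[ 0.4894 -0.1154  0.035 ]]
depth [ 0.4887 -0.1149  0.0334]
[273.28571429 200.42857143] [265.33332696 185.46773748] [316.  228.5] [300.00669245 236.502229  ]
tri red (array([ 0.53965877, -0.08752371,  0.03346955]), [np.float64(0.000491189101791894), np.float64(0.0012517383988376422), np.float64(0.001077589595514171)]) green (array([ 0.49115305, -0.11576676,  0.03328396]), [np.float64(0.0017064323150182768), np.float64(0.0001336655311971128), np.float64(0.0016620350021600827)])
vice top z [0.0311 0.0323 0.0333]
0.038 381 [ 0.5327 -0.1349  0.0409] [ 0.5192 -0.1534  0.0383] [ 0.5504 -0.1219  0.0479]
0.05 187 [ 0.5337 -0.136   0.0559] [ 0.522  -0.1505  0.0502] [ 0.5466 -0.1246  0.0619]
0.062 170 [ 0.5341 -0.1371  0.0657] [ 0.5272 -0.1449  0.0622] [ 0.5411 -0.1309  0.0697]
```

View pics/sp.png

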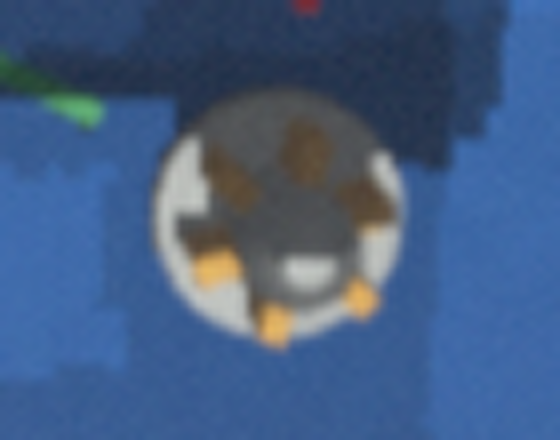

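The crop of the 8x-enlarged spindle shows six brass ribs. Their outer ends are at about (305,150), (370,205), (360,297), (272,320), (205,250) and (232,180).

```bash
python3 - <<'E'
from h import *
w=dict(np.load("w1.npz"));P=cloud(w)
rd,gd=np.array([.5391,-.0876]),np.array([.4895,-.1156])
m=(rd+gd)/2;d=rd-gd;L=np.hypot(*d);n=np.array([d[1],-d[0]])/L
c=m+n*50e-3*np.cos(np.radians(35));print("axis",c,"L",L)
yaw=np.degrees(np.arctan2(*(rd-c)[::-1]))-80;print("vice yaw",yaw,np.degrees(np.arctan2(*(gd-c)[::-1]))-150)
# spindle seat disc centroid (grey/any z .038-.046) and tip
px=np.array([[305,150],[370,205],[360,297],[272,320],[205,250],[232,180]])/8+[330,150]-.45
q=onplane(w,px,.056)[:,:2];print((q*1000).round(1));c2=q.mean(0);print("rib centre",c2)
for cc in(c,c2):
    a=np.degrees(np.arctan2(q[:,1]-cc[1],q[:,0]-cc[0]));print((a%60).round(1),a.round(),(np.hypot(*(q-cc).T)*1000).round(1))
hsv=cv2.cvtColor(w["frame"],cv2.COLOR_RGB2HSV);br=(abs(hsv[...,0].astype(int)-15)<10)&(hsv[...,1]>90)
roi=np.zeros_like(br);roi[155:200,340:390]=1
v,u=np.nonzero(br&roi);Q=P[v,u];ok=abs(Q[:,2]-.0555)<.004;Q=Q[ok];print(len(Q),Q.mean(0))
def ang(Q,c):
    th=np.arctan2(Q[:,1]-c[1],Q[:,0]-c[0]);rr=np.hypot(Q[:,0]-c[0],Q[:,1]-c[1]);k=(rr>.008);e=np.exp(6j*th[k]).mean();return np.degrees(np.angle(e))/6,abs(e)
for cc in(c,c2):print(ang(Q,cc))
u0=np.c_[u,v];Qp=onplane(w,u0,.056)
for cc in(c,c2):print("plane",ang(Qp,cc))
for z in (.066,.068):
  T=cv2.inRange(P[...,2],.0655,.072)&0xff
E
```

```text
axis [ 0.53443453 -0.13726688] L 0.05695752803624823
vice yaw 4.633650091331035 4.257207368520113
[[ 534.8 -125.8]
 [ 543.3 -132.4]
 [ 542.8 -144.1]
 [ 532.  -147.3]
 [ 523.2 -138.6]
 [ 526.1 -129.7]]
rib centre [ 0.5337021  -0.13630012]
[28.1 28.8 21.  16.6  6.7 17.9] [  88.   29.  -39. -103. -173.  138.] [11.5 10.1 10.8 10.3 11.3 11.3]
[24.  22.2 19.6 21.4 12.3 19.2] [  84.   22.  -40.  -99. -168.  139.] [10.6 10.3 12.  11.1 10.8 10.1]
65 [ 0.53166647 -0.13847412  0.05579078]
(np.float64(20.675207898242608), np.float64(0.867982143223385))
(np.float64(22.023953759610325), np.float64(0.8424279602346052))
plane (np.float64(19.840832449546827), np.float64(0.7873477788481069))
plane (np.float64(21.133179919414193), np.float64(0.806677774307005))
```

Request:
{"method": "move_arm", "body": {"motion": [[54,9,0,0,0,0,0],[108,18,0,0,0,0,0],[162,27,0,0,0,0,0],[216,36,0,0,0,0,0],[270,45,0,0,0,0,0]]}}

```text
clock: 2.02
tool_pos: [0.5276, 0.1262, 0.2096]
eef_rot: [0.702, 0.712, -0.001, 0.001]
contact_force: [0.7, -0.8, -0.0]
opening: 0.998
finger_force: 0.0
```

Request:
{"method": "move_arm", "body": {"motion": [[0,0,0,0,0,0,0]]}}

```text
clock: 2.15
tool_pos: [0.5274, 0.1312, 0.21]
eef_rot: [0.699, 0.716, 0.001, -0.001]
contact_force: [0.0, -0.7, 0.7]
opening: 1.001
finger_force: 0.0
```

```bash
python3 - <<'E'
from h import *
w=snap("wrist");np.savez("w2.npz",**w);P=cloud(w)
m=(P[...,2]>.018)&(P[...,2]<.04)&(abs(P[...,0]-.533)<.04)&(P[...,1]>.11)&(P[...,1]<.18)&(cv2.cvtColor(w["frame"],cv2.COLOR_RGB2HSV)[...,1]<50)
print(m.sum(),np.percentile(P[m][:,2],[10,50,90]))
N,L,st,ce=cv2.connectedComponentsWithStats(m.astype(np.uint8));print(st[1:],ce[1:])
st=r.get_state();print(st["tool_pos"],st["eef_rot"])
uv,d=dot(blobs(w,"red",(150,40,560,260)));print(uv,d,onplane(w,uv,.024),P[int(uv[1]),int(uv[0])])
save(w,"w2.png",(200,50,440,230),3)
E
```

```text
1383 [0.02238113 0.02615583 0.02722938]
[[ 310  128   41   58 1383]] [[329.78452639 158.96963124]]
[0.5272413  0.12737704 0.20959929] [ 6.99936737e-01  7.14204734e-01 -4.01233431e-04 -4.68916600e-06]
[283.35384753 101.89744194] 9.5907 [[0.48670076 0.20531419 0.024     ]] [0.48406946 0.20646219 0.00300509]
```

View pics/w2.png

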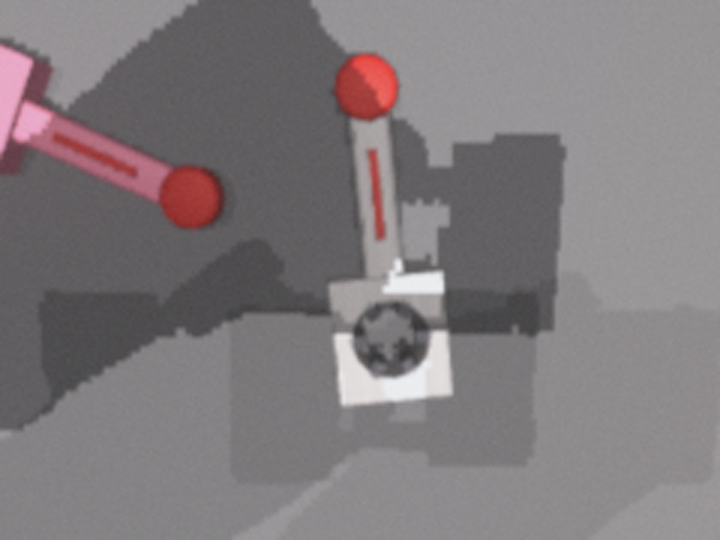

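The wrist crop shows the silver lever right way up. Its hub centre is at crop (391,338), its knob at (367,87), and the pink knob at (190,197) is clear of the fingers.

```bash
python3 - <<'E'
from h import *
w=dict(np.load("w2.npz"));a=dict(np.load("scene0.npz"))
f=lambda x,y:np.array([x/3+200-.33,y/3+50-.33])
P=cloud(w)
h=onplane(w,f(391,338),.0265)[0];k=onplane(w,f(367,87),.0265)[0]
c=onplane(w,[f(328,283),f(443,271),f(452,393),f(341,405)],.0265)
print(h,k,np.linalg.norm(k-h),"arm deg",np.degrees(np.arctan2(k[1]-h[1],k[0]-h[0])))
e=c-np.roll(c,1,0);print(np.linalg.norm(e,axis=1),np.degrees(np.arctan2(e[:,1],e[:,0])))
g=blobs(w,"grey",(290,100,400,260));mat=P[200:230,240:300];print("mat z",np.median(mat[...,2]))
ks=dot(blobs(a,"red",(393,195,412,212)))[0];print("tri knob",tri([(w,f(367,87)),(a,ks)]))
t=totool([*h[:2],.005]);print("to tool",t); st=r.get_state();M=R.from_quat(st["eef_rot"]).as_matrix();print("tool y deg",np.degrees(np.arctan2(M[1,1],M[0,1])),M[:,2])
E
```

```text
[0.53614725 0.14472241 0.0265    ] [0.52566625 0.22835975 0.0265    ] 0.08429149782893336 arm deg 97.14277621433537
[0.04390304 0.04034949 0.04361111 0.04027697] [  96.88288272    7.19859062  -83.2158942  -172.3854482 ]
mat z 0.0024997434860261625
tri knob (array([0.52573282, 0.22931431, 0.02118425]), [np.float64(0.0005562319569693178), np.float64(0.0005562319569692837)])
to tool [ 17.27568712   9.3727145  204.58433441]
tool y deg 1.1561244416848713 [-5.68374087e-04 -5.66561393e-04 -9.99999678e-01]
```

Request:
{"method": "move_arm", "body": {"motion": [[17,9,50,0,0,-6,0],[17,9,100,0,0,-6,0],[17,9,150,0,0,-6,0],[17,9,185,0,0,-6,0],[17,9,185,0,0,-6,0]], "newtons": 30}}

```text
clock: 2.82
tool_pos: [0.5343, 0.14, 0.0227]
eef_rot: [0.663, 0.748, -0.004, -0.0]
contact_force: [-0.7, 0.3, -0.1]
opening: 0.998
finger_force: 0.0
```

```bash
python3 - <<'E'
from h import *
print(totool([.53615,.1447,.006]).round(1)); st=r.get_state();print(st["tool_pos"]);M=R.from_quat(st["eef_rot"]).as_matrix();print("tool y deg",np.degrees(np.arctan2(M[1,1],M[0,1])),M[:,2],st["contact_force"])
E
```

```text
[ 4.6  2.5 16.7]
[0.53433889 0.13995453 0.02272885]
tool y deg 6.881060930717869 [-0.0052707  -0.004705   -0.99997504] [-0.66548498  0.34279187 -0.14159324]
```

Request:
{"method": "move_arm", "body": {"motion": [[2,1,17,0,0,0,0],[2,1,17,0,0,0,0],[2,1,17,0,0,0,0.3]]}}

```text
clock: 3.2
tool_pos: [0.5375, 0.1463, 0.0088]
eef_rot: [0.662, 0.749, 0.001, 0.0]
contact_force: [0.7, -0.5, -0.2]
opening: 0.91
finger_force: 0.0
```

```bash
python3 - <<'E'
from h import *
print(totool([.53615,.1447,.006]).round(1)); st=r.get_state();print(st["tool_pos"],st["opening"],st["contact_force"])
E
```

```text
[-1.4 -1.6  2.8]
[0.53751699 0.1463182  0.00875279] 0.9100123654773139 [ 0.69297804 -0.50613399 -0.19846647]
```

Request:
{"method": "move_arm", "body": {"motion": [[-1.5,-1.5,2,0,0,0,0.3],[-1.5,-1.5,2,0,0,0,0.6],[-1.5,-1.5,2,0,0,0,0.8],[-1.5,-1.5,2,0,0,0,0.8],[-1.5,-1.5,2,0,0,0,0.8]], "newtons": 30}}

```text
clock: 3.82
tool_pos: [0.5356, 0.1447, 0.0059]
eef_rot: [0.662, 0.749, 0.0, 0.0]
contact_force: [0.6, -0.4, 0.1]
opening: 0.345
finger_force: 0.0
```

Request:
{"method": "move_arm", "body": {"motion": [[0,0,0,0,0,0,0.8],[0,0,0,0,0,0,0.8]]}}

```text
clock: 4.08
tool_pos: [0.5356, 0.1446, 0.0059]
eef_rot: [0.662, 0.749, -0.0, 0.0]
contact_force: [-0.4, -0.5, -0.1]
opening: 0.202
finger_force: 0.0
```

```bash
python3 - <<'E'
from h import *
w=snap("wrist");np.savez("w3.npz",**w);save(w,"w3.png",k=1.0)
E
```

```text
(no output)
```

View pics/w3.png

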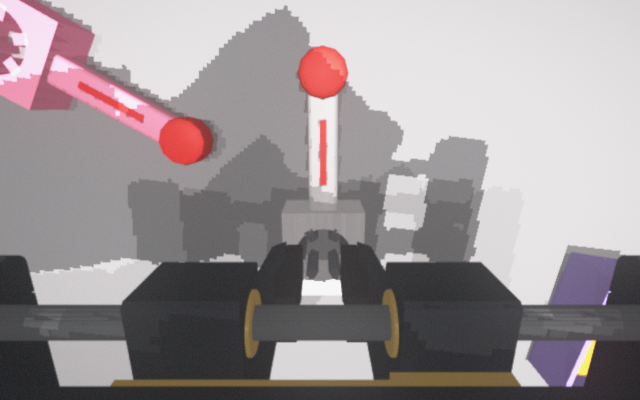

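The wrist view shows the finger gap (300–343) lying inside the hub's width (283–365). The fingers seem to have closed above the hub, so I'll check with depth.

```bash
python3 - <<'E'
from h import *
w=dict(np.load("w3.npz"));P=cloud(w)
for v,u in((205,323),(215,300),(225,290),(250,285),(270,290),(270,295),(290,290),(250,355),(265,322),(288,322),(150,323),(72,322),(240,283),(245,350)):print(v,u,P[v,u].round(4))
print(r.get_state()["tool_pos"])
s=snap("side");Q=cloud(s);np.savez("s3.npz",**s)
m=(abs(Q[...,0]-.536)<.08)&(abs(Q[...,1]-.1447)<.1)&(Q[...,2]>.005);v,u=np.nonzero(m);print(u.min(),u.max(),v.min(),v.max())
c=snap("scene");np.savez("c3.npz",**c)
f=lambda x,a:cv2.resize(x["frame"][a[1]:a[3],a[0]:a[2]],(400,400),interpolation=cv2.INTER_CUBIC)
cv2.imwrite("pics/ab.png",np.hstack([f(s,(265,130,345,210)),f(c,(335,150,425,240))])[:,:,::-1])
E
```

```text
205 323 [0.5331 0.1688 0.0222]
215 300 [0.5226 0.1641 0.0277]
225 290 [0.5183 0.1576 0.0252]
250 285 [0.518  0.1507 0.0394]
270 290 [0.5219 0.1509 0.0581]
270 295 [0.5239 0.1517 0.0593]
290 290 [0.5233 0.1513 0.0738]
250 355 [0.5493 0.1544 0.0391]
265 322 [0.5374 0.1301 0.0085]
288 322 [0.5378 0.1261 0.0264]
150 323 [0.5298 0.1952 0.0222]
72 322 [0.5252 0.2286 0.0252]
240 283 [0.5157 0.1498 0.026 ]
245 350 [0.5476 0.1542 0.0334]
[0.53555119 0.14458685 0.00588397]
275 336 0 209
```

View pics/ab.png

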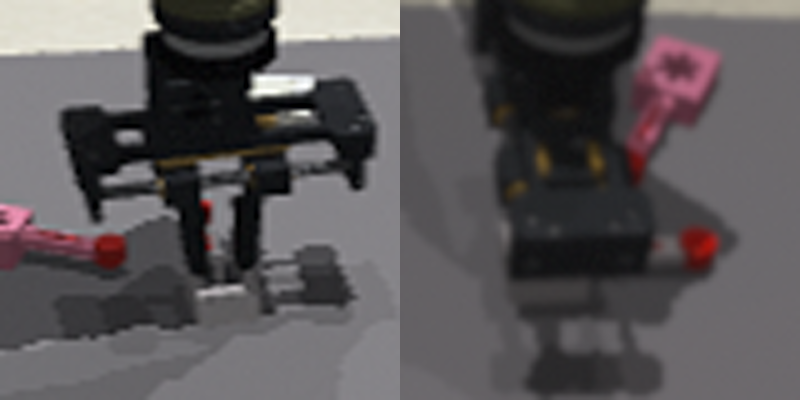

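The fingers closed over the hub's top without touching it (force is about 0). The real tips sit higher than the reported TCP. I'll reopen and measure the tip height.

Request:
{"method": "move_arm", "body": {"motion": [[0,0,0,0,0,0,0.2],[0,0,0,0,0,0,0.2],[0,0,0,0,0,0,0.2],[0,0,0,0,0,0,0.2],[0,0,0,0,0,0,0.2]]}}

```text
clock: 4.85
tool_pos: [0.5356, 0.1446, 0.0059]
eef_rot: [0.662, 0.749, -0.0, 0.0]
contact_force: [0.6, -0.9, 0.2]
opening: 0.742
finger_force: 0.0
```

```bash
python3 - <<'E'
from h import *
st=r.get_state();print(st["tool_pos"],st["opening"],st["contact_force"])
for n in("wrist","side"):
    w=snap(n);P=cloud(w);dark=w["frame"].max(2)<60
    t=R.from_quat(st["eef_rot"]).inv().apply((P-st["tool_pos"]).reshape(-1,3)).reshape(P.shape)*1000
    for sg in(-1,1):
        m=dark&(abs(t[...,0])<14)&(sg*t[...,1]>20)&(sg*t[...,1]<60)&(t[...,2]>-70)
        q=t[m&(P[...,2]>.007)];print(n,sg,len(q),np.percentile(q[:,2],[50,90,98,100]).round(1) if len(q) else "", q[q[:,2]>np.percentile(q[:,2],90)].mean(0).round(1) if len(q) else "")
    if n=="wrist":
        m=(P[...,2]>.022)&(P[...,2]<.03)&(abs(P[...,0]-.535)<.04)&(abs(P[...,1]-.145)<.03);print("hub",P[m].mean(0),P[m].min(0),P[m].max(0));np.savez("w4.npz",**w)
E
```

```text
[0.53558701 0.14458184 0.00590657] 0.7420317593038873 [ 0.55521166 -0.93330242  0.24881871]
wrist -1 2434 [-52.4 -36.2 -31.1 -26.9] [  7.1 -37.3 -33. ]
wrist 1 1855 [-54.5 -37.  -31.4 -28.2] [  8.   37.  -33.5]
hub [0.53576074 0.14698506 0.02592557] [0.51369358 0.11970051 0.02200584] [0.5586689  0.17498769 0.0286927 ]
side -1 48 [-53.  -35.2 -33.2 -30.3] [ -9.5 -40.7 -33.2]
side 1 53 [-50.3 -33.4 -31.4 -30.8] [ -6.4  38.6 -32.1]
```

Request:
{"method": "move_arm", "body": {"motion": [[0,0,5,0,0,0,0.2],[0,0,10,0,0,0,0.2],[0,0,15,0,0,0,0.2],[0,0,15,0,0,0,0.2]]}}

```text
clock: 5.45
tool_pos: [0.5352, 0.1445, -0.0097]
eef_rot: [0.662, 0.749, -0.0, -0.0]
contact_force: [0.2, -0.6, 0.1]
opening: 0.798
finger_force: 0.0
```

```bash
cat > tips.py <<'E'
from h import *
st=r.get_state();print(st["tool_pos"],st["opening"],st["contact_force"])
w=snap("side");P=cloud(w);dark=w["frame"].max(2)<60
t=R.from_quat(st["eef_rot"]).inv().apply((P-st["tool_pos"]).reshape(-1,3)).reshape(P.shape)*1000
for sg in(-1,1):
    m=dark&(abs(t[...,0])<14)&(sg*t[...,1]>20)&(sg*t[...,1]<60)&(P[...,2]<.12)
    z=np.sort(P[m][:,2]);print(sg,len(z),z[:4].round(4))
E
python3 tips.py
```

```text
[ 0.53518327  0.14449558 -0.00966632] 0.7982040123206562 [ 0.2458674  -0.60741702  0.10977601]
-1 121 [-0.0011 -0.001   0.0001  0.0006]
1 117 [-0.0011  0.0004  0.0004  0.0006]
```

Request:
{"method": "move_arm", "body": {"motion": [[0,0,4,0,0,0,0.2],[0,0,8,0,0,0,0.2],[0,0,10,0,0,0,0.2],[0,0,10,0,0,0,0.2]]}}

```text
clock: 6.0
tool_pos: [0.5354, 0.1446, -0.0193]
eef_rot: [0.662, 0.749, -0.0, -0.0]
contact_force: [0.0, 0.6, -0.0]
opening: 0.798
finger_force: 0.0
```

```bash
python3 - <<'E'
from h import *
st=r.get_state();print(st["tool_pos"],st["opening"],st["contact_force"])
w=snap("wrist");P=cloud(w);dark=w["frame"].max(2)<70
t=R.from_quat(st["eef_rot"]).inv().apply((P-st["tool_pos"]).reshape(-1,3)).reshape(P.shape)*1000
for sg in(-1,1):
    m=dark&(abs(t[...,0])<14)&(sg*t[...,1]>20)&(sg*t[...,1]<60)&(P[...,2]>.006)
    q=P[m];z=np.sort(q[:,2]);print(sg,len(z),z[:6].round(4),t[m][np.argsort(q[:,2])[:6]].mean(0).round(1))
E
```

```text
[ 0.53543824  0.14457309 -0.01930291] 0.7981459249300437 [ 0.04303743  0.56767899 -0.03117953]
-1 6164 [0.0079 0.008  0.0083 0.0085 0.0086 0.0086] [  8.1 -39.3 -27.6]
1 5457 [0.0078 0.0082 0.0083 0.0083 0.0084 0.0086] [  6.2  38.2 -27.6]
```

Depth puts the tips about 27 mm behind the reported TCP. They are now at z = 0.008, beside the hub, so I'll close.

Request:
{"method": "move_arm", "body": {"motion": [[0,0,0,0,0,0,0.5],[0,0,0,0,0,0,0.8],[0,0,0,0,0,0,0.8],[0,0,0,0,0,0,0.8],[0,0,0,0,0,0,0.8]], "newtons": 35}}

```text
clock: 6.68
tool_pos: [0.5358, 0.1446, -0.019]
eef_rot: [0.662, 0.749, 0.0, 0.0]
contact_force: [0.3, -0.3, 0.2]
opening: 0.449
finger_force: 35.0
```

Request:
{"method": "move_arm", "body": {"motion": [[0,0,0,0,0,0,0.8]]}}

```text
clock: 6.8
tool_pos: [0.5357, 0.1446, -0.019]
eef_rot: [0.662, 0.749, 0.0, 0.0]
contact_force: [-0.6, -0.9, 1.3]
opening: 0.448
finger_force: 35.0
```

Request:
{"method": "move_arm", "body": {"motion": [[0,0,-20,0,0,0,0.8],[0,0,-60,0,0,0,0.8],[0,0,-110,0,0,0,0.8],[0,0,-110,0,0,0,0.8],[0,0,-110,0,0,0,0.8]]}}

```text
clock: 7.42
tool_pos: [0.5349, 0.144, 0.0902]
eef_rot: [0.662, 0.749, -0.001, -0.0]
contact_force: [-0.4, -0.7, -2.0]
opening: 0.453
finger_force: 35.0
```

```bash
python3 - <<'E'
from h import *
st=r.get_state();print(st["tool_pos"],st["opening"],st["contact_force"],st["finger_force"],totool([.5344,-.1371,.091]).round(1),np.degrees(st["q"]).round())
w=snap("wrist");P=cloud(w);np.savez("w5.npz",**w)
t=R.from_quat(st["eef_rot"]).inv().apply((P-st["tool_pos"]).reshape(-1,3)).reshape(P.shape)*1000
m=blobs(w,"red",(200,0,440,160));uv,d=dot(m);print(uv,d,t[int(uv[1]),int(uv[0])],P[int(uv[1]),int(uv[0])])
bx=(abs(t[...,0])<30)&(abs(t[...,1])<22)&(t[...,2]>-60)&(cv2.cvtColor(w["frame"],cv2.COLOR_RGB2HSV)[...,1]<40)&(w["frame"].max(2)>90)
q=t[bx];print(len(q),q.mean(0),np.percentile(q,[2,98],axis=0).round(1))
E
```

```text
[0.53485597 0.14395195 0.09021954] 0.45296087421035264 [-0.39693758 -0.65247624 -2.03185473] 34.97580246068537 [-278.9  -35.    -0.5] [ -6.  46. -23. 107.  30.  33. -42.]
[314.77620307  68.53227437] 20.375196 [ 83.59614383  -2.84326055 -45.66402683] [0.52181196 0.2266097  0.13581728]
7112 [ 1.04594551e+01  3.87759573e-03 -2.92986547e+01] [[-14.2 -19.9 -46.3]
 [ 28.6  19.5  88.4]]
```

Request:
{"method": "move_arm", "body": {"motion": [[-50,-6,0,0,0,-8.6,0.8],[-100,-12,0,0,0,-17,0.8],[-155,-19,0,0,0,-26,0.8],[-210,-26,0,0,0,-34,0.8],[-250,-31,0,0,0,-43,0.8]]}}

```text
clock: 8.1
tool_pos: [0.5338, -0.1104, 0.0889]
eef_rot: [0.34, 0.94, -0.001, -0.002]
contact_force: [0.9, 0.0, -1.7]
opening: 0.449
finger_force: 35.0
```

Request:
{"method": "move_arm", "body": {"motion": [[0,0,0,0,0,0,0.8]]}}

```text
clock: 8.22
tool_pos: [0.5333, -0.1127, 0.0884]
eef_rot: [0.345, 0.939, -0.002, -0.002]
contact_force: [-0.2, 1.0, -2.0]
opening: 0.451
finger_force: 35.0
```

```bash
cat > go.py <<'E'
from h import *
import sys
C=[float(x) for x in sys.argv[1:4]] if len(sys.argv)>3 else [.5344,-.1371,.091]
st=r.get_state();M=R.from_quat(st["eef_rot"]).as_matrix();print(st["tool_pos"].round(4),"arm deg",np.degrees(np.arctan2(M[1,1],M[0,1]))+90,M[:,2].round(4),st["contact_force"].round(1),st["moment"].round(2),totool(C).round(1),np.degrees(st["q"]).round())
E
python3 go.py
```

```text
[ 0.5333 -0.1127  0.0884] arm deg 139.6594310387909 [-0.0049 -0.0023 -1.    ] [-0.2  1.  -2. ] [ 0.03 -0.15 -0.01] [-16.6 -17.9  -2.5] [ 28.  48. -37. 108.  45.  39.  14.]
```

Request:
{"method": "move_arm", "body": {"motion": [[-17,-18,0,0,0,0,0.8],[-17,-18,15,0,0,0,0.8],[-17,-18,28,0,0,0,0.8],[-17,-18,28,0,0,0,0.8]]}}

```text
clock: 8.72
tool_pos: [0.5358, -0.1301, 0.0612]
eef_rot: [0.34, 0.94, 0.0, -0.002]
contact_force: [-0.8, 0.1, -0.9]
opening: 0.45
finger_force: 35.0
```

```bash
python3 go.py .5344 -.1371 .05; python3 - <<'E'
from h import *
a=snap("scene");b=snap("side");w=snap("wrist");np.savez("w6.npz",**w)
f=lambda x,c,W,H:cv2.resize(x["frame"][c[1]:c[3],c[0]:c[2]],(W,H),interpolation=cv2.INTER_CUBIC)
cv2.imwrite("pics/t1.png",np.vstack([np.hstack([f(a,(215,155,295,215),400,300),f(b,(275,205,355,265),400,300)]),f(w,(120,40,520,190),800,300)])[:,:,::-1])
E
```

```text
[ 0.5358 -0.1301  0.0612] arm deg 140.21780472454063 [-0.0033  0.0012 -1.    ] [-0.8  0.1 -0.9] [-0.01 -0.14  0.01] [-3.4 -6.3 11.2] [ 29.  51. -35. 108.  48.  37.  14.]
```

View pics/t1.png

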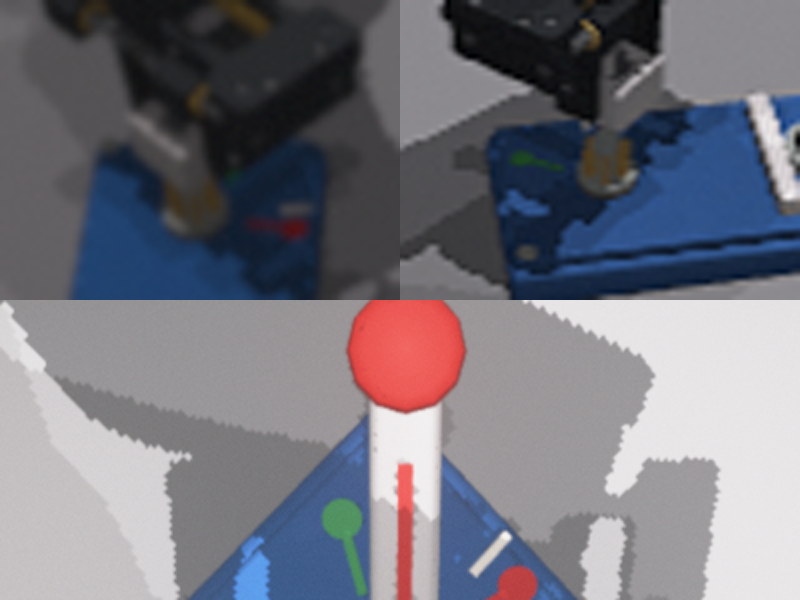

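The lever hangs over the spindle, with its arm between the green dot (342,520) and the red dot (517,585) in the wrist crop. This second wrist pose lets me cross-check the axis.

```bash
python3 - <<'E'
from h import *
w=dict(np.load("w6.npz"))
rd=onplane(w,dot(blobs(w,"red",(350,170,400,230)))[0],.0335)[0,:2];gd=onplane(w,dot(blobs(w,"green",(270,135,310,190)))[0],.0335)[0,:2]
m=(rd+gd)/2;d=rd-gd;L=np.hypot(*d);n=np.array([d[1],-d[0]])/L
print(rd,gd,L,m+n*50e-3*np.cos(np.radians(35)),dot(blobs(w,"red",(350,170,400,230))))
E
```

```text
[ 0.53919472 -0.08759426] [ 0.48935164 -0.11554499] 0.05714521917916846 [ 0.53430626 -0.13729358] (array([378.24292114, 182.23546767]), np.float32(8.4))
```

Request:
{"method": "move_arm", "body": {"motion": [[-3,-4,0,0,0,0,0.8],[-3,-4,0,0,0,0,0.8],[-3,-4,0,0,0,0,0.8]]}}

```text
clock: 9.25
tool_pos: [0.5369, -0.1372, 0.0631]
eef_rot: [0.342, 0.94, 0.0, 0.0]
contact_force: [0.6, -0.1, -0.9]
opening: 0.447
finger_force: 35.0
```

```bash
python3 go.py .5344 -.1371 .05
```

```text
[ 0.5369 -0.1372  0.0631] arm deg 140.04877474088084 [ 4.e-04 -1.e-04 -1.e+00] [ 0.6 -0.1 -0.9] [-0.02 -0.14 -0.02] [ 2.  -1.5 13.1] [ 30.  51. -35. 108.  48.  37.  15.]
```

Request:
{"method": "move_arm", "body": {"motion": [[2,-1.5,4,0,0,0,0.8],[2,-1.5,8,0,0,0,0.8],[2,-1.5,12,0,0,0,0.8],[2,-1.5,14,0,0,0,0.8],[2,-1.5,14,0,0,0,0.8]]}}

```text
clock: 9.88
tool_pos: [0.5343, -0.1368, 0.0487]
eef_rot: [0.341, 0.94, -0.0, -0.0]
contact_force: [0.6, 0.5, -1.8]
opening: 0.452
finger_force: 35.0
```

```bash
python3 go.py .5343 -.1372 .036
```

```text
[ 0.5343 -0.1368  0.0487] arm deg 140.07865562116768 [-3.e-04  0.e+00 -1.e+00] [ 0.6  0.5 -1.8] [-0.01 -0.14  0.03] [-0.3 -0.3 12.7] [ 29.  52. -34. 109.  49.  35.  13.]
```

Request:
{"method": "move_arm", "body": {"motion": [[0,0,2,0,0,0,0.8],[0,0,4,0,0,0,0.8],[0,0,6,0,0,0,0.8],[0,0,8,0,0,0,0.8],[0,0,8,0,0,0,0.8]]}}

```text
clock: 10.5
tool_pos: [0.5342, -0.1369, 0.0408]
eef_rot: [0.341, 0.94, -0.0, -0.0]
contact_force: [-0.1, 0.4, -1.3]
opening: 0.451
finger_force: 35.0
```

```bash
python3 go.py .5343 -.1372 .034
```

```text
[ 0.5342 -0.1369  0.0408] arm deg 140.08026219088984 [-2.e-04 -1.e-04 -1.e+00] [-0.1  0.4 -1.3] [ 0.04 -0.13  0.  ] [-0.3 -0.2  6.8] [ 29.  52. -33. 109.  50.  35.  13.]
```

Request:
{"method": "move_arm", "body": {"motion": [[0,0,2,0,0,0,0.8],[0,0,4,0,0,0,0.8],[0,0,6,0,0,0,0.8],[0,0,8,0,0,0,0.8],[0,0,8,0,0,0,0.8]]}}

```text
clock: 11.12
tool_pos: [0.5343, -0.1368, 0.0328]
eef_rot: [0.341, 0.94, -0.0, -0.0]
contact_force: [1.0, -0.6, -1.5]
opening: 0.453
finger_force: 35.0
```

```bash
python3 go.py .5343 -.1372 .0185
```

```text
[ 0.5343 -0.1368  0.0328] arm deg 140.0784674241694 [-1.e-04 -0.e+00 -1.e+00] [ 1.  -0.6 -1.5] [-0.06 -0.17 -0.01] [-0.2 -0.3 14.3] [ 28.  53. -33. 109.  51.  34.  12.]
```

Request:
{"method": "move_arm", "body": {"motion": [[0,0,1.5,0,0,0,0.8],[0,0,3,0,0,0,0.8],[0,0,4.5,0,0,0,0.8],[0,0,4.5,0,0,0,0.8]]}}

```text
clock: 11.62
tool_pos: [0.5343, -0.1369, 0.0283]
eef_rot: [0.341, 0.94, -0.0, -0.0]
contact_force: [0.2, 0.2, -2.4]
opening: 0.454
finger_force: 35.0
```

```bash
python3 go.py .5343 -.1372 .0185
```

```text
[ 0.5343 -0.1369  0.0283] arm deg 140.07611131651697 [-1.e-04 -0.e+00 -1.e+00] [ 0.2  0.2 -2.4] [-0.01 -0.18 -0.04] [-0.2 -0.3  9.8] [ 28.  53. -32. 109.  51.  33.  12.]
```

The splines are engaged with no resistance. I'll keep going gently down to the shoulder.

Request:
{"method": "move_arm", "body": {"motion": [[0,0,2,0,0,0,0.8],[0,0,4,0,0,0,0.8],[0,0,6,0,0,0,0.8],[0,0,7.5,0,0,0,0.8],[0,0,7.5,0,0,0,0.8]]}}

```text
clock: 12.25
tool_pos: [0.5343, -0.1369, 0.0208]
eef_rot: [0.341, 0.94, -0.0, -0.0]
contact_force: [0.5, -1.1, -1.9]
opening: 0.447
finger_force: 35.0
```

Request:
{"method": "move_arm", "body": {"motion": [[0,0,1,0,0,0,0.8],[0,0,1.5,0,0,0,0.8],[0,0,1.5,0,0,0,0.8]]}}

```text
clock: 12.62
tool_pos: [0.5344, -0.1369, 0.0194]
eef_rot: [0.341, 0.94, -0.0, 0.0]
contact_force: [-0.2, -0.8, -2.0]
opening: 0.451
finger_force: 35.0
```

```bash
python3 go.py .5343 -.1372 .0185
```

```text
[ 0.5344 -0.1369  0.0194] arm deg 140.0744097235062 [ 1.e-04 -1.e-04 -1.e+00] [-0.2 -0.8 -2. ] [-0.05 -0.18  0.03] [-0.2 -0.3  0.9] [ 28.  54. -31. 109.  52.  32.  11.]
```

Now half-millimetre steps until the shoulder is felt.

Request:
{"method": "move_arm", "body": {"motion": [[0,0,0.5,0,0,0,0.8],[0,0,1,0,0,0,0.8],[0,0,1,0,0,0,0.8]]}}

```text
clock: 13.0
tool_pos: [0.5344, -0.1369, 0.0189]
eef_rot: [0.341, 0.94, -0.0, 0.0]
contact_force: [-1.2, -0.2, 4.5]
opening: 0.454
finger_force: 35.0
```

Request:
{"method": "move_arm", "body": {"motion": [[0,0,0.5,0,0,0,0.8],[0,0,1,0,0,0,0.8],[0,0,1,0,0,0,0.8]]}}

```text
clock: 13.38
tool_pos: [0.5344, -0.137, 0.0188]
eef_rot: [0.341, 0.94, -0.0, 0.001]
contact_force: [-4.5, -0.2, 14.3]
opening: 0.449
finger_force: 35.0
```

It is home: force rises from 4 to 14 N at TCP 0.0188, against 0.0185 expected. I'll ease off the pressure and swing clockwise.

Request:
{"method": "move_arm", "body": {"motion": [[0,0,-1,0,0,0,0.8],[0,0,-1,0,0,0,0.8],[0,0,-1,0,0,5,0.8],[0,0,-1,0,0,10,0.8],[0,0,-1,0,0,15,0.8]]}}

```text
clock: 14.0
tool_pos: [0.535, -0.137, 0.0189]
eef_rot: [0.462, 0.887, 0.0, 0.001]
contact_force: [-1.1, -1.0, 5.6]
opening: 0.445
finger_force: 35.0
```

```bash
python3 go.py .5343 -.137 .0189
```

```text
[ 0.535  -0.137   0.0189] arm deg 124.93672124215792 [ 1.4e-03 -4.0e-04 -1.0e+00] [-1.1 -1.   5.6] [-0.1   0.09  0.06] [ 0.4 -0.6  0. ] [ 26.  53. -28. 109.  49.  30.  -1.]
```

Request:
{"method": "move_arm", "body": {"motion": [[0,0,0,0,0,5,0.8],[0,0,0,0,0,10,0.8],[0,0,0,0,0,15,0.8],[0,0,0,0,0,20,0.8],[0,0,0,0,0,25,0.8]]}}

```text
clock: 14.62
tool_pos: [0.5349, -0.137, 0.0189]
eef_rot: [0.643, 0.766, 0.0, 0.001]
contact_force: [-2.0, 0.2, 6.4]
opening: 0.451
finger_force: 35.0
```

Request:
{"method": "move_arm", "body": {"motion": [[0,0,0,0,0,5,0.8],[0,0,0,0,0,10,0.8],[0,0,0,0,0,15,0.8],[0,0,0,0,0,15.4,0.8],[0,0,0,0,0,15.4,0.8]]}}

```text
clock: 15.25
tool_pos: [0.5348, -0.137, 0.0189]
eef_rot: [0.739, 0.674, 0.0, 0.001]
contact_force: [-1.7, 0.2, 5.6]
opening: 0.452
finger_force: 35.0
```

```bash
python3 go.py .5343 -.137 .0189; python3 - <<'E'
from h import *
w=snap("wrist");np.savez("w7.npz",**w);save(w,"w7.png",k=1)
E
```

```text
[ 0.5348 -0.137   0.0189] arm deg 84.6918545726916 [ 1.e-03 -6.e-04 -1.e+00] [-1.7  0.2  5.6] [-0.02  0.15  0.04] [-0.  -0.5  0. ] [ 20.  52. -18. 110.  36.  24. -30.]
```

View pics/w7.png

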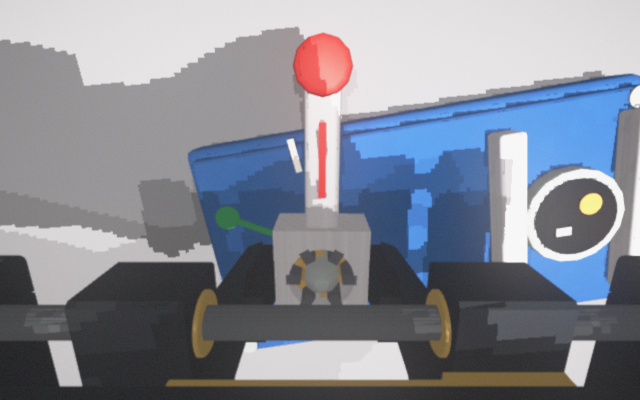

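The arm covers the red dot, the tick at (294,155) is just behind it, and the spindle shows through the bore at (322,270). I'll release and lift.

Request:
{"method": "move_arm", "body": {"motion": [[0,0,0,0,0,0,0.5],[0,0,0,0,0,0,0.3],[0,0,0,0,0,0,0.3],[0,0,0,0,0,0,0.3],[0,0,0,0,0,0,0.3]]}}

```text
clock: 15.92
tool_pos: [0.5343, -0.1368, 0.0183]
eef_rot: [0.739, 0.673, -0.0, -0.0]
contact_force: [0.8, 0.9, -0.4]
opening: 0.698
finger_force: 0.0
```

Request:
{"method": "move_arm", "body": {"motion": [[0,0,-10,0,0,0,0.3],[0,0,-40,0,0,0,0.3],[0,0,-90,0,0,0,0.3],[0,0,-130,0,0,0,0.3],[0,0,-130,0,0,0,0.3]]}}

```text
clock: 16.55
tool_pos: [0.5367, -0.137, 0.152]
eef_rot: [0.739, 0.673, 0.002, 0.003]
contact_force: [-0.0, 0.2, -0.4]
opening: 0.702
finger_force: 0.0
```

```bash
python3 - <<'E'
from h import *
st=r.get_state();print(st["tool_pos"],st["opening"],st["contact_force"])
w=snap("wrist");P=cloud(w);np.savez("w8.npz",**w)
m=(P[...,2]>.055)&(P[...,2]<.075)&(np.hypot(P[...,0]-.5343,P[...,1]+.137)<.035)&(cv2.cvtColor(w["frame"],cv2.COLOR_RGB2HSV)[...,1]<50)
q=P[m];far=np.hypot(q[:,0]-.5343,q[:,1]+.137)>.015;print("hub z",np.percentile(q[far][:,2],[10,50,90]),q.min(0),q.max(0))
uv,d=dot(blobs(w,"red",(200,20,460,230)));k=onplane(w,uv,.064)[0];print(uv,d,k,P[int(uv[1]),int(uv[0])],"arm",np.degrees(np.arctan2(k[1]+.1372,k[0]-.5343)),np.hypot(k[1]+.1372,k[0]-.5343))
save(w,"w8.png",(220,40,480,240),3)
E
```

```text
[ 0.53665478 -0.13703925  0.15202797] 0.7018115072933981 [-0.0017089   0.23211362 -0.42833937]
hub z [0.06021318 0.06428547 0.06520422] [ 0.51327592 -0.16049602  0.05510211] [ 0.55621379 -0.10222423  0.07018574]
[311.69119811  84.55966783] 7.0 [ 0.53803875 -0.05125507  0.064     ] [ 0.53758056 -0.05084511  0.06439171] arm 87.50910986717801 0.0860262116806708
```

View pics/w8.png

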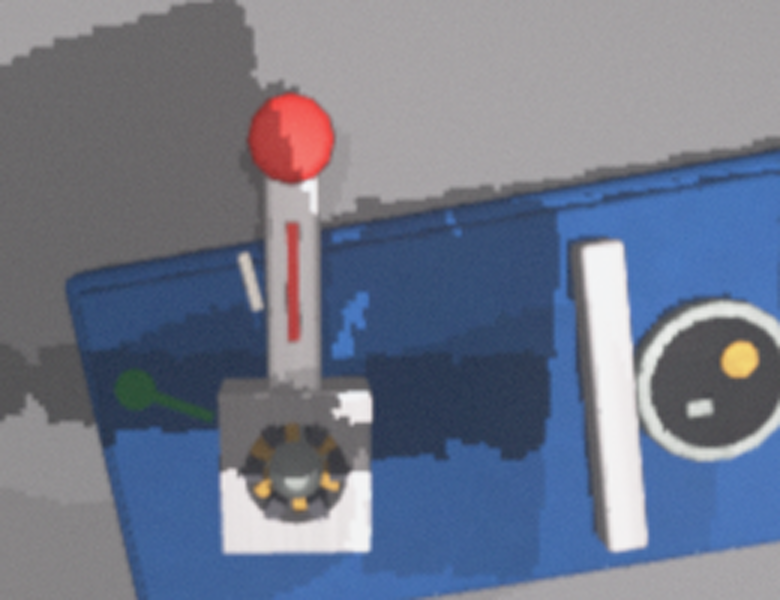

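The lever is home: the hub top is at 0.064, matching seat plus 24 mm. Its arm lies over the red dot, past the tick at (250,282), and the gripper is clear.

```bash
python3 -c "
from plant import finish_job
print(finish_job())"
```

```text
the job is handed in; nothing more can be done
None
```

The lever is fully home on the splined spindle and was swung clockwise past the white tick to the red dot. It has been released with the gripper clear, and the job was handed in at about 17 s; no verdict was shown.

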